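# Make up two cabinet fitting kits

## Task

Make up the two fitting kits on the joiner's bench: the blue tray gets the dark walnut knob and the red-lidded tub, the yellow tray gets the pale beech knob and the glue bottle with the orange nozzle; in each tray the knob stands in the cork-lined bay and the other piece in the bare bay. Complete the blue kit before the yellow one, and set every piece down upright rather than dropping it. Leave the white knob and the green-lidded tub standing where they are.

Things in the scene. Friction and masses are not known exactly. Their poses are not given: they have to be found in the camera images.
- walnut_knob: Dark brown walnut drawer knob, 52 mm high, standing on its foot: a round foot 40 mm across and 6 mm high, a neck 26 mm across up to 20 mm, then a head 44 mm across with straight sides from 26 to 46 mm above the base; about 60 g. Origin: centre of its underside, z up along its axis. Goes in the blue tray, cork bay. All six pieces of stock start standing on the bench, at shuffled places, at least 40 mm apart.
- red_tub: Screw tub (a closed cylinder), 60 mm high; the grey body is 41 mm across up to 46 mm, the lid above it 42 mm across; about 120 g. Origin: centre of its underside, z up along its axis. Red lid. Goes in the blue tray, bare bay.
- beech_knob: Pale beech drawer knob, 52 mm high, standing on its foot: a round foot 40 mm across and 6 mm high, a neck 26 mm across up to 20 mm, then a head 44 mm across with straight sides from 26 to 46 mm above the base; about 60 g. Origin: centre of its underside, z up along its axis. Goes in the yellow tray, cork bay.
- glue_bottle: Small white glue bottle, 78 mm high: a straight body 42 mm across up to 52 mm, a white shoulder tapering to 20 mm across at 62 mm, then an orange tapering nozzle to the top; about 90 g. Origin: centre of its underside, z up along its axis. Goes in the yellow tray, bare bay.
- white_knob: White drawer knob, 52 mm high, standing on its foot: a round foot 40 mm across and 6 mm high, a neck 26 mm across up to 20 mm, then a head 44 mm across with straight sides from 26 to 46 mm above the base; about 60 g. Origin: centre of its underside, z up along its axis. Spare stock: stays where it is.
- green_tub: Screw tub (a closed cylinder), 60 mm high; the grey body is 41 mm across up to 46 mm, the lid above it 42 mm across; about 120 g. Origin: centre of its underside, z up along its axis. Green lid. Spare stock: stays where it is.
- blue_tray: Blue kit tray, fixed to the bench, 170 mm long (along its x) by 88 mm wide (along its y), 16 mm high. It has two square bays, each 76 x 76 mm inside, floors 6 mm above the bench, walls 6 mm thick and standing 10 mm above the floors. Bay centres: the bay with the brown cork floor at x = +41 mm, y = 0; the bay with the bare blue floor at x = -41 mm, y = 0 of the tray's frame. Origin: centre of its underside, on the bench; z up. It may lie at any yaw.
- yellow_tray: Yellow kit tray, fixed to the bench, 170 mm long (along its x) by 88 mm wide (along its y), 16 mm high. It has two square bays, each 76 x 76 mm inside, floors 6 mm above the bench, walls 6 mm thick and standing 10 mm above the floors. Bay centres: the bay with the brown cork floor at x = +41 mm, y = 0; the bay with the bare yellow floor at x = -41 mm, y = 0 of the tray's frame. Origin: centre of its underside, on the bench; z up. It may lie at any yaw.

How it is judged (in metres and radians):
On the way, in this order (a step that is already met when the one before it is completed fails the run):
1. the blue kit is complete: walnut knob in the cork bay, red-lidded tub in the bare bay, upright and released (x of walnut_knob in the frame of blue_tray between 0.022 and 0.06 m and y of walnut_knob in the frame of blue_tray between -0.019 and 0.019 m and z of walnut_knob in the frame of blue_tray between 0.002 and 0.011 m and angle between each of walnut_knob, red_tub's own z axis and vertical below 0.12 rad and linear speed of each of walnut_knob, red_tub below 0.02 m/s and contact force between each of walnut_knob, red_tub and the fingers below 0.05 N and x of red_tub in the frame of blue_tray between -0.06 and -0.022 m and y of red_tub in the frame of blue_tray between -0.019 and 0.019 m and z of red_tub in the frame of blue_tray between 0.002 and 0.011 m), for 0.2 s.
2. after that the yellow kit is complete: beech knob in the cork bay, glue bottle in the bare bay, upright and released (x of beech_knob in the frame of yellow_tray between 0.022 and 0.06 m and y of beech_knob in the frame of yellow_tray between -0.019 and 0.019 m and z of beech_knob in the frame of yellow_tray between 0.002 and 0.011 m and angle between each of beech_knob, glue_bottle's own z axis and vertical below 0.12 rad and linear speed of each of beech_knob, glue_bottle below 0.02 m/s and contact force between each of beech_knob, glue_bottle and the fingers below 0.05 N and x of glue_bottle in the frame of yellow_tray between -0.06 and -0.022 m and y of glue_bottle in the frame of yellow_tray between -0.019 and 0.019 m and z of glue_bottle in the frame of yellow_tray between 0.002 and 0.011 m), for 0.2 s.
At the end, for the whole second after the job is handed in: All four pieces stand on the floors of their own bays (centre within 19 mm of the bay centre along each tray axis, which is anywhere inside the walls), upright within 0.12 rad, released, at rest; white knob and green-lidded tub upright, within 20 mm of their start (all of step 1 and all of step 2 and distance of each of white_knob, green_tub from where it was at the start of the episode below 0.02 m and angle between each of white_knob, green_tub's own z axis and vertical below 0.12 rad); the robot touches nothing.
It fails at once if a spare piece (white knob, green-lidded tub) is moved more than 20 mm or tipped (distance of any of white_knob, green_tub from where it was at the start of the episode above 0.02 m or angle between any of white_knob, green_tub's own z axis and vertical above 0.35 rad).
It fails at once if a kit piece is dropped: let go of with its base more than 45 mm above the bench ((height (world z) of walnut_knob above 0.045 m and contact force between walnut_knob and the arm below 0.01 N and contact force between walnut_knob and the fingers below 0.01 N) or (height (world z) of red_tub above 0.045 m and contact force between red_tub and the arm below 0.01 N and contact force between red_tub and the fingers below 0.01 N) or (height (world z) of beech_knob above 0.045 m and contact force between beech_knob and the arm below 0.01 N and contact force between beech_knob and the fingers below 0.01 N) or (height (world z) of glue_bottle above 0.045 m and contact force between glue_bottle and the arm below 0.01 N and contact force between glue_bottle and the fingers below 0.01 N)).
It also fails if it takes over 96 s, if anything falls off the work surface, if the arm or the gripper's body presses on something with over 40 N, if the wrist force passes 120 N, or if a joint passes its speed limit or range.

## Robot

A 6-joint arm with a two-finger parallel gripper is mounted at the origin on the work surface. World frame = base frame: x ahead of the robot, y to its left, z up, the work surface at z = 0. Lengths are in mm, angles in rad, forces in N, time in s.
With the tool pointing down it reaches from about 275 to 750 mm from the base axis. Payload 10.2 kg.
Tool frame: the origin (TCP) lies at the very end of the fingers, on their centre line; the grasp point (between the pads) lies 19 mm behind it; z points along the fingers, y is the line along which they close (so a half turn about z gives the same grasp; the last joint's range is limited). The gripper opens to 85 mm and grips with 20 to 120 N. Pads are 22 mm wide; open, the fingers measure 114 mm over their backs; the gripper's body (76 mm by 85 mm) begins 54 mm behind the grasp point. The pads swing forward as they close: fully open they stand 13 mm farther back than shut.
Start: joints at [-1.567, 0.313, 1.498, -0, 1.331, -0.223], TCP at [118.038, -511.564, 199.794] pointing down, gripper open.
Joint ranges: [-2.94, 2.94], [-0.97, 2.17], [0.19, 2.56], [-1.23, 4.37], [0.02, 3.11], [-2.88, 2.88]. Speed limits (rad/s): [2.39, 2.39, 3.01, 3.14, 3.14, 3.14].

## Interface

Orientations are given as a unit quaternion [w, x, y, z].
In Python, from rig import ctrl gives the robot as it stands.
- The arm moves only by the tool step_arm, never from a script. Its argument "increments" is a list of rows, each a list of 3 entries, a list of its own where there are three numbers: the shift along the tool's x, y, z in cm, then the turn, a rotation vector about the tool's x, y, z in degrees, then the opening in per cent of the stroke, from 0 (shut) to 100 (fully open). A call has 1 to 8 rows; each row is the pose to reach, as a shift and turn from the pose commanded when the call began, along the tool's axes at that moment; what a row does not reach only later rows make up. A row lasts 1/8 s, in which the tool goes at most 62.5 mm and 10.7 degrees, less where a joint would pass 70% of its speed; a pose out of reach is approached as far as the arm can. A call with a gripper value outside its range is refused whole. The fingers move at their own pace and stop on an object; "squeeze" is the grip in N (left out, the last holds). Time passes only in rows, so rows that repeat a pose let the fingers close. It gives the time, the measured TCP pose, the force, the opening and the grip force at its end, in the units of the state.
- ctrl.sense(): the state, without advancing time (a new reading comes with each control period).
- ctrl.capture(name): name is "side" or "top"; returns a dict with "img" (384x512x3 uint8, red, green, blue), "fx", "fy", "cx", "cy" (pixels), "extrinsics" (4x4, takes a point from camera to world coordinates). Camera axes: x right, y down, z forward; pixel columns grow to the right and rows downward; lengths in mm; the calibration is good to about 2 mm. A picture is of the moment at which its call begins. There is no depth.
- ctrl.finish_job(): hands the job in; it is judged then, once.
The state is a dict: "time_s": time; "joints": joint angles; "dq": joint speeds; "tau": joint torques, N m; "eef_pos": TCP position; "ee_rot": TCP orientation; "force": force on the tool from outside, world axes, zero at the start; "wrist_torque": the same for the moment, N m; "grip_width": opening from 0.0 (shut) to 1.0 (fully open); "grip_force": force on a finger pad.
Only numpy, scipy, OpenCV 4.12 (cv2) and the standard library are available. Lean on these libraries where they do the work, as an engineer would, in place of code of your own. Each camera call takes 0.05 s, during which the arm holds its last target. There are 200 camera calls.

## Working session

There is one attempt and no reset: what is moved stays moved. The work goes in short steps, Python scripts to look and compute and a tool call to move; the robot and the scene stay as the last step left them, time stands still between calls to the robot, and variables do not carry over. Pictures are saved under pics/ and viewed, at most 14 in all, crops included, and the job is handed in when it is done.

Besides the shell and the picture viewer there is one more tool, called after "Emit:" by a JSON object that holds its "fn" and its "kwargs". step_arm: Moves the arm, as the interface text tells. Its arguments: {"type":"object","properties":{"increments":{"type":"array"},"squeeze":{"type":"number"}},"required":["increments"]}

```bash
mkdir -p pics; ls
python3 - <<'E'
from rig import ctrl
import cv2,json
s=ctrl.sense();print(s)
for n in("top","side"):
    c=ctrl.capture(n);cv2.imwrite(f"pics/{n}0.png",c["img"][:,:,::-1]);print(n,c["fx"],c["fy"],c["cx"],c["cy"],c["extrinsics"])
E
```

```text
pics
{'time_s': 0.0, 'joints': array([-1.56737041e+00,  3.13436469e-01,  1.49844539e+00,  4.50145443e-07,
        1.33099486e+00, -2.23431905e-01]), 'dq': array([ 0.00041646, -0.00011736, -0.00169914,  0.00068752, -0.00033499,
        0.00091569]), 'tau': array([ 8.45993291e-04, -4.12260425e+01, -2.59734535e+01, -1.82917806e-04,
        4.11290734e-03, -4.35501661e-06]), 'eef_pos': array([ 118.05230862, -511.24864163,  199.23890034]), 'ee_rot': array([-6.38123807e-04,  9.93573637e-01,  1.13185758e-01,  7.06999721e-05]), 'force': array([ 0.64147942, -0.46379109, -0.07905841]), 'wrist_torque': array([ 0.02038441,  0.02987876, -0.00934363]), 'grip_force': 0.0, 'grip_width': 1.0014597653885042}
top 452.11881534341853 452.11881534341853 251.53171632181622 195.94425579611755 [[-1.91388935e-02 -9.88326726e-01  1.51142271e-01  3.83837468e+02]
 [-9.99624618e-01  1.59511952e-02 -2.22751493e-02  1.45622177e+01]
 [ 1.96042256e-02 -1.51511857e-01 -9.88261014e-01  1.19357550e+03]
 [ 0.00000000e+00  0.00000000e+00  0.00000000e+00  1.00000000e+00]]
side 489.1219688511185 489.1219688511185 260.2035039672591 193.90499144757402 [[-9.63642280e-01 -2.06318957e-01  1.69782346e-01  3.76421157e+02]
 [-2.67154035e-01  7.55198621e-01 -5.98584801e-01  7.19893853e+02]
 [-4.72000212e-03 -6.22179661e-01 -7.82860262e-01  9.62620062e+02]
 [ 0.00000000e+00  0.00000000e+00  0.00000000e+00  1.00000000e+00]]
```

View pics/top0.png

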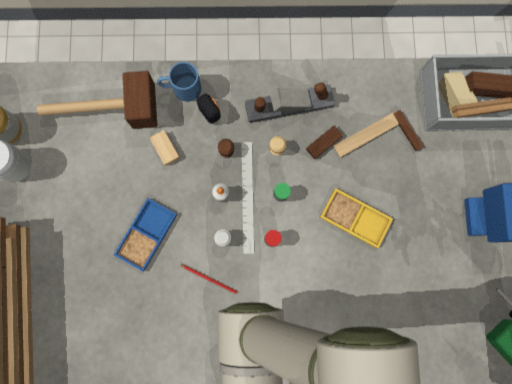

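View pics/side0.png

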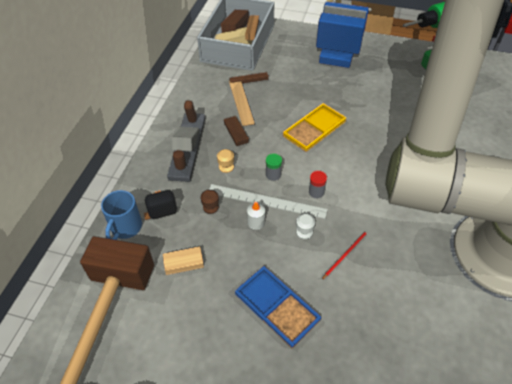

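The top view shows walnut (226,148), beech (277,146), glue (220,190), green (283,191), white (222,238) and red (273,239). The blue tray is at (147,234) with its cork end at the lower left, and the yellow tray at (357,218) with its cork end at the upper left. The side view shows walnut (210,202), beech (226,160), glue (256,215), green (274,166), red (318,184) and white (305,226). In it the blue tray's cork is at (293,317) and the yellow tray's at (305,132).

```bash
cat > h.py <<'E'
from rig import ctrl
import cv2,numpy as np
def grab(n): return ctrl.capture(n)
def ray(c,u,v):
    E=np.array(c["extrinsics"]);d=E[:3,:3]@[(u-c["cx"])/c["fx"],(v-c["cy"])/c["fy"],1];return E[:3,3],d
def onz(c,uv,z):
    o,d=ray(c,*uv);return (o+d*(z-o[2])/d[2])
def tri(c1,p1,c2,p2):
    o1,d1=ray(c1,*p1);o2,d2=ray(c2,*p2);d1/=np.linalg.norm(d1);d2/=np.linalg.norm(d2)
    t=np.linalg.lstsq(np.c_[d1,-d2],o2-o1,rcond=None)[0];a=o1+t[0]*d1;b=o2+t[1]*d2
    return (a+b)/2,np.linalg.norm(a-b)
HSV={'walnut':((0,60,10),(20,255,110)),'beech':((10,50,130),(28,200,255)),'orange':((5,140,140),(18,255,255)),
'red':((172,150,90),(180,255,255)),'red2':((0,170,90),(4,255,255)),'green':((60,120,60),(85,255,255)),'white':((0,0,205),(180,40,255)),
'blue':((100,130,60),(120,255,255)),'yellow':((20,150,120),(32,255,255)),'cork':((8,50,110),(20,200,255))}
def blob(c,col,uv,r):
    hsv=cv2.cvtColor(c["img"],cv2.COLOR_RGB2HSV);m=cv2.inRange(hsv,*map(np.array,HSV[col]))
    if col+'2' in HSV: m|=cv2.inRange(hsv,*map(np.array,HSV[col+'2']))
    w=np.zeros_like(m);cv2.circle(w,uv,r,255,-1);m&=w
    n,l,st,ce=cv2.connectedComponentsWithStats(m)
    if n<2:return None
    i=1+np.argmax(st[1:,4]);return ce[i],st[i],(l==i).astype(np.uint8)
E
cat > m.py <<'E'
from h import *
T=grab("top");S=grab("side")
P={'walnut':('walnut',(226,148),(210,202),45),'beech':('beech',(277,146),(226,160),45),'glue':('orange',(220,190),(256,206),70),
'green':('green',(283,191),(274,160),57),'red':('red',(273,239),(318,179),57),'white':('white',(222,238),(305,222),45)}
for k,(col,a,b,z) in P.items():
    A=blob(T,col,a,14);B=blob(S,col,b,14)
    p=onz(T,A[0],z);q=onz(S,B[0],z);t,g=tri(T,A[0],S,B[0])
    print(k,'top',p.round(),A[1],'side',q.round(),B[1],'tri',t.round(),g.round(1))
for k,a,b in(('blue',(147,234),(278,306)),('yellow',(357,218),(315,127))):
    for n,c,ct in(('T',T,a),('S',S,b)):
        A=blob(c,k,ct,52); h=cv2.convexHull(cv2.findContours(A[2],cv2.RETR_EXTERNAL,cv2.CHAIN_APPROX_NONE)[0][0]).reshape(-1,2)
        H=np.array([onz(c,p,16)[:2] for p in h],np.float32); r=cv2.minAreaRect(H)
        C=blob(c,'cork',ct,45);ck=onz(c,C[0],6)
        f=cv2.boxPoints(r);e=f[1]-f[0];e2=f[2]-f[1];e=e if np.hypot(*e)>np.hypot(*e2) else e2;e/=np.hypot(*e)
        if e@(ck[:2]-r[0])<0:e=-e
        print(k,n,np.round(r[0]),np.round(r[1]),'yaw',np.degrees(np.arctan2(e[1],e[0])).round(1),'cork',ck.round(),C[1],'corkbay',(np.array(r[0])+41*e).round(),'bare',(np.array(r[0])-41*e).round())
E
python3 m.py
```

```text
walnut top [688.  54.  45.] [218 139  16  19 238] side [685.  71.  45.] [201 190  18  24 350] tri [694.  54.  22.] 1.3
beech top [693. -80.  45.] [269 136  17  20 263] side [691. -63.  45.] [216 149  19  24 351] tri [699. -82.  22.] 1.1
glue top [571.  69.  70.] [217 188   6   6  28] side [571.  74.  70.] [252 202   7   8  40] tri [572.  69.  63.] 0.6
green top [569. -89.  57.] [275 184  15  15 183] side [569. -83.  57.] [266 154  16  15 195] tri [571. -90.  50.] 0.2
red top [451. -62.  57.] [265 231  16  15 183] side [451. -56.  57.] [311 171  15  15 187] tri [451. -63.  49.] 0.2
white top [455.  69.  45.] [215 232  13  11 122] side [455.  70.  45.] [297 215  16  14 164] tri [455.  69.  43.] 0.2
blue T [469. 265.] [ 87. 167.] yaw 150.1 cork [434. 288.   6.] [120 230  36  37 774] corkbay [433. 286.] bare [504. 245.]
blue S [470. 271.] [ 90. 170.] yaw 150.0 cork [434. 288.   6.] [ 268  296   47   44 1100] corkbay [435. 292.] bare [506. 251.]
yellow T [ 502. -286.] [169.  88.] yaw 60.4 cork [ 523. -252.    6.] [324 192  37  37 783] corkbay [ 522. -250.] bare [ 482. -322.]
yellow S [ 501. -277.] [180.  95.] yaw 60.3 cork [ 523. -253.    6.] [288 121  34  24 458] corkbay [ 521. -241.] bare [ 480. -312.]
```

Emit:
{"fn": "step_arm", "kwargs": {"increments": [[[5,-4,0],[0,0,6],80],[[10,-9,0],[0,0,13],80],[[15,-13,0],[0,0,13],80],[[20,-17,0],[0,0,13],80],[[25,-21,0],[0,0,13],80],[[30,-25.5,0],[0,0,13],80],[[35,-30,0],[0,0,13],80],[[42.5,-36.2,0],[0,0,13],80]], "squeeze": 40}}

```text
time_s: 1.2
eef_pos: [416.4, -108.2, 200.0]
ee_rot: [0.0, 1.0, -0.0, 0.0]
force: [0.9, -0.6, -0.3]
grip_width: 0.802
grip_force: 0.0
```

Emit:
{"fn": "step_arm", "kwargs": {"increments": [[[3.0,-4.0,0],[0,0,0],80],[[3.0,-4.0,0],[0,0,0],80],[[3.0,-4.0,0],[0,0,0],80]]}}

```text
time_s: 1.58
eef_pos: [445.2, -70.4, 199.6]
ee_rot: [0.0, 1.0, 0.0, -0.0]
force: [-0.3, -0.1, 0.3]
grip_width: 0.803
grip_force: 0.0
```

Emit:
{"fn": "step_arm", "kwargs": {"increments": [[[0.5,-0.8,4],[0,0,0],80],[[0.5,-0.8,10],[0,0,0],80],[[0.5,-0.8,14],[0,0,0],80],[[0.5,-0.8,17],[0,0,0],80],[[0.5,-0.8,18.3],[0,0,0],80],[[0.5,-0.8,18.3],[0,0,0],80]]}}

```text
time_s: 2.33
eef_pos: [450.3, -62.7, 16.9]
ee_rot: [-0.0, 1.0, -0.001, -0.0]
force: [0.2, 0.0, 0.7]
grip_width: 0.798
grip_force: 0.0
```

Emit:
{"fn": "step_arm", "kwargs": {"increments": [[[0,0,0],[0,0,0],65],[[0,0,0],[0,0,0],50],[[0,0,0],[0,0,0],35],[[0,0,0],[0,0,0],20],[[0,0,0],[0,0,0],20],[[0,0,0],[0,0,0],20],[[0,0,0],[0,0,0],20],[[0,0,0],[0,0,0],20]]}}

```text
time_s: 3.32
eef_pos: [451.3, -62.2, 17.9]
ee_rot: [0.0, 1.0, 0.0, 0.001]
force: [0.1, 1.3, 6.9]
grip_width: 0.471
grip_force: 39.4
```

Emit:
{"fn": "step_arm", "kwargs": {"increments": [[[0,0,-2],[0,0,0],20],[[0,0,-5],[0,0,0],20],[[0,0,-9],[0,0,0],20],[[0,0,-13],[0,0,0],20],[[0,0,-14],[0,0,0],20],[[0,0,-14],[0,0,0],20]]}}

```text
time_s: 4.08
eef_pos: [450.4, -62.0, 156.6]
ee_rot: [0.0, 1.0, -0.0, 0.0]
force: [-0.2, 0.4, -1.1]
grip_width: 0.47
grip_force: 40.7
```

Emit:
{"fn": "step_arm", "kwargs": {"increments": [[[0.5,-3,0],[0,0,0],20],[[1,-7,0],[0,0,0],20],[[2,-11.5,0],[0,0,0],20],[[3,-16.5,0],[0,0,0],20],[[4,-21.5,0],[0,0,0],20],[[5,-26.5,0],[0,0,0],20],[[5.4,-29.5,0],[0,0,0],20],[[5.4,-30.9,0],[0,0,0],20]]}}

```text
time_s: 5.08
eef_pos: [503.8, 248.0, 154.8]
ee_rot: [0.0, 1.0, 0.001, -0.002]
force: [-1.2, -0.2, -0.8]
grip_width: 0.468
grip_force: 40.7
```

Run:
```python
from h import *
s=ctrl.sense();print(s['eef_pos'],s['force'],s['grip_force'],s['time_s'])
a=grab("top")["img"];b=grab("side")["img"]
o=np.hstack([cv2.resize(a[150:310,60:260],(400,320)),cv2.resize(b[190:350,180:380],(400,320))])
cv2.imwrite("pics/a.png",o[:,:,::-1])
```

```text
[503.75697192 247.97082849 154.82885988] [-1.20650363 -0.24012633 -0.77592915] 40.71357607841492 5.075
```

View pics/a.png

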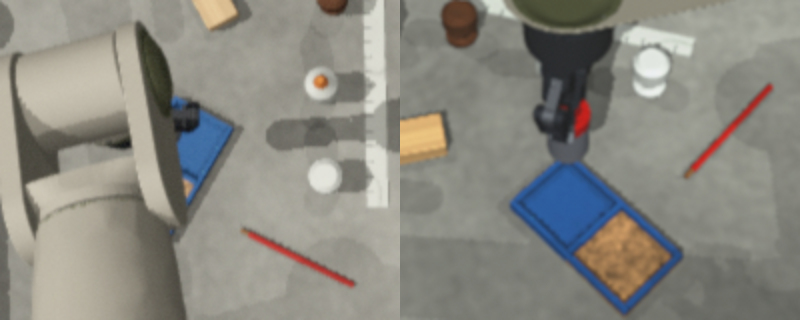

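The tub is held upright over the blue tray's bare bay: the red lid is at (580,115) in the right-hand crop, just above the tray.

Emit:
{"fn": "step_arm", "kwargs": {"increments": [[[0.1,0,3],[0,0,0],20],[[0.1,0,7],[0,0,0],20],[[0.1,0,10],[0,0,0],20],[[0.1,0,11.8],[0,0,0],20],[[0.1,0,12.5],[0,0,0],20],[[0.1,0,12.8],[0,0,0],20],[[0.1,0,12.9],[0,0,0],20],[[0.1,0,12.9],[0,0,0],20]]}}

```text
time_s: 6.18
eef_pos: [505.8, 246.9, 28.3]
ee_rot: [-0.0, 1.0, -0.0, 0.0]
force: [0.2, 1.0, -1.3]
grip_width: 0.47
grip_force: 40.7
```

Emit:
{"fn": "step_arm", "kwargs": {"increments": [[[0,0,0.2],[0,0,0],20],[[0,0,0.4],[0,0,0],20],[[0,0,0.5],[0,0,0],20],[[0,0,0.5],[0,0,0],20]]}}

```text
time_s: 6.68
eef_pos: [506.1, 247.1, 24.0]
ee_rot: [-0.0, 1.0, 0.0, 0.001]
force: [-2.1, -1.1, 9.0]
grip_width: 0.467
grip_force: 41.7
```

Contact at 24.0, as predicted. Release and retreat.

Emit:
{"fn": "step_arm", "kwargs": {"increments": [[[0,0,0],[0,0,0],50],[[0,0,0],[0,0,0],55],[[0,0,0],[0,0,0],62],[[0,0,0],[0,0,0],68],[[0,0,0],[0,0,0],68],[[0,0,-3],[0,0,0],68],[[0,0,-8],[0,0,0],68],[[0,0,-13],[0,0,0],68]]}}

```text
time_s: 7.68
eef_pos: [505.3, 246.8, 154.2]
ee_rot: [0.0, 1.0, -0.0, -0.0]
force: [0.9, -0.3, 0.0]
grip_width: 0.678
grip_force: 0.0
```

Emit:
{"fn": "step_arm", "kwargs": {"increments": [[[2,2,-1],[0,0,0],80],[[6,6,-3],[0,0,0],80],[[9,9.5,-3],[0,0,0],80],[[13,13.5,-3],[0,0,0],80],[[16,17,-3],[0,0,0],80],[[18,19,-3],[0,0,0],80],[[18.4,19.3,-3],[0,0,0],80],[[18.4,19.3,-3],[0,0,0],80]]}}

```text
time_s: 8.68
eef_pos: [689.2, 54.5, 182.6]
ee_rot: [-0.0, 1.0, 0.0, -0.0]
force: [0.1, -0.0, 1.1]
grip_width: 0.802
grip_force: 0.0
```

Emit:
{"fn": "step_arm", "kwargs": {"increments": [[[0,0,4],[0,0,0],80],[[0,0,9],[0,0,0],80],[[0,0,13],[0,0,0],80],[[0,0,15.5],[0,0,0],80],[[0,0,16.7],[0,0,0],80],[[0,0,16.7],[0,0,0],80]]}}

```text
time_s: 9.43
eef_pos: [689.2, 54.6, 16.0]
ee_rot: [-0.0, 1.0, 0.0, -0.0]
force: [-1.2, -0.1, -0.8]
grip_width: 0.799
grip_force: 0.0
```

Emit:
{"fn": "step_arm", "kwargs": {"increments": [[[0,0,0],[0,0,0],65],[[0,0,0],[0,0,0],55],[[0,0,0],[0,0,0],40],[[0,0,0],[0,0,0],25],[[0,0,0],[0,0,0],20],[[0,0,0],[0,0,0],20],[[0,0,0],[0,0,0],20]]}}

```text
time_s: 10.3
eef_pos: [692.0, 56.4, 20.9]
ee_rot: [-0.002, 1.0, 0.0, 0.004]
force: [-3.5, 10.6, 22.7]
grip_width: 0.202
grip_force: 11.7
```

Emit:
{"fn": "step_arm", "kwargs": {"increments": [[[0,0,-1],[0,0,0],20],[[0,0,-4],[0,0,0],20],[[0,0,-8],[0,0,0],20],[[0,0,-12],[0,0,0],20],[[0,0,-14],[0,0,0],20],[[0,0,-14],[0,0,0],20]]}}

```text
time_s: 11.05
eef_pos: [690.1, 53.6, 157.3]
ee_rot: [0.0, 1.0, -0.0, 0.001]
force: [-0.1, -0.6, -0.7]
grip_width: 0.199
grip_force: 0.0
```

Run:
```python
from h import *
T=grab("top");S=grab("side")
a=T["img"];b=S["img"]
o=np.hstack([cv2.resize(a[100:300,60:310],(400,320)),cv2.resize(b[150:350,170:420],(400,320))])
cv2.imwrite("pics/b.png",o[:,:,::-1])
A=blob(T,'red',(156,222),25);B=blob(S,'red',(266,280),35)
for c,x,n in((T,A,'T'),(S,B,'S')):
    if x: print(n,x[0],x[1],onz(c,x[0],62))
```

```text
T [148.96363636 217.59090909] [141 210  17  16 220] [506.23867946 246.84296965  62.        ]
S [262.67192429 280.58044164] [253 271  20  20 317] [505.85461676 249.88209631  62.        ]
```

View pics/b.png

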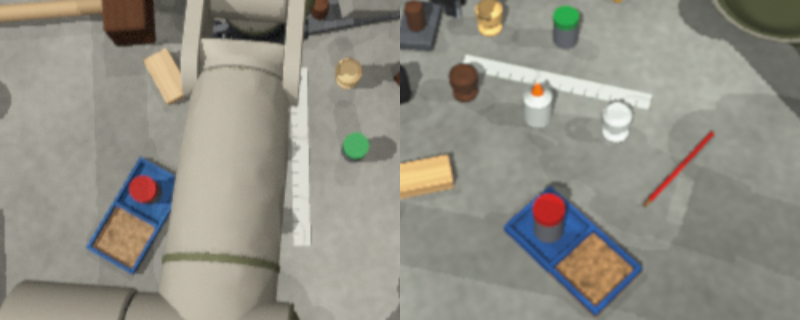

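The red tub stands centred in the bare bay: top view (149,218) gives (506,247), as planned. The walnut knob was not gripped, because the fingers closed past it, but it is still upright at side pixel (209,201). I'll move aside and re-measure it.

Emit:
{"fn": "step_arm", "kwargs": {"increments": [[[-3,-5,0],[0,0,0],80],[[-6,-10,0],[0,0,0],80],[[-9,-15,0],[0,0,0],80],[[-12,-20,0],[0,0,0],80],[[-12,-20,0],[0,0,0],80]]}}

```text
time_s: 11.78
eef_pos: [567.0, 257.0, 154.6]
ee_rot: [0.0, 1.0, 0.002, -0.001]
force: [-0.3, -0.4, 0.5]
grip_width: 0.8
grip_force: 0.0
```

Run:
```python
from h import *
T=grab("top");S=grab("side")
a=T["img"];b=S["img"]
o=np.hstack([cv2.resize(a[120:170,200:250],(400,400),interpolation=0),cv2.resize(b[175:225,185:235],(400,400),interpolation=0)])
cv2.imwrite("pics/c.png",o[:,:,::-1])
for c,n,uv in((T,'T',(226,148)),(S,'S',(210,202))):
    x=blob(c,'walnut',uv,18)
    if x:
        print(n,x[0],x[1],onz(c,x[0],30))
        w=x[2]; print([ (int(r),int(np.where(w[r])[0].min()),int(np.where(w[r])[0].max())) for r in np.where(w.any(1))[0]])
```

```text
T [225.65       147.83636364] [218 139  16  19 220] [691.57152456  54.31574205  30.        ]
[(139, 222, 228), (140, 222, 230), (141, 220, 231), (142, 219, 231), (143, 219, 232), (144, 219, 233), (145, 219, 233), (146, 218, 233), (147, 218, 233), (148, 219, 233), (149, 220, 233), (150, 219, 233), (151, 219, 233), (152, 219, 232), (153, 220, 232), (154, 221, 231), (155, 221, 231), (156, 223, 230), (157, 225, 227)]
S [203.         204.66666667] [201 198   6  14  27] [702.06855494  74.64424582  30.        ]
[(198, 201, 202), (199, 201, 202), (200, 201, 202), (201, 201, 202), (202, 202, 203), (203, 202, 203), (204, 203, 203), (205, 203, 203), (206, 203, 204), (207, 203, 204), (208, 203, 204), (209, 203, 205), (210, 204, 205), (211, 205, 206)]
```

View pics/c.png

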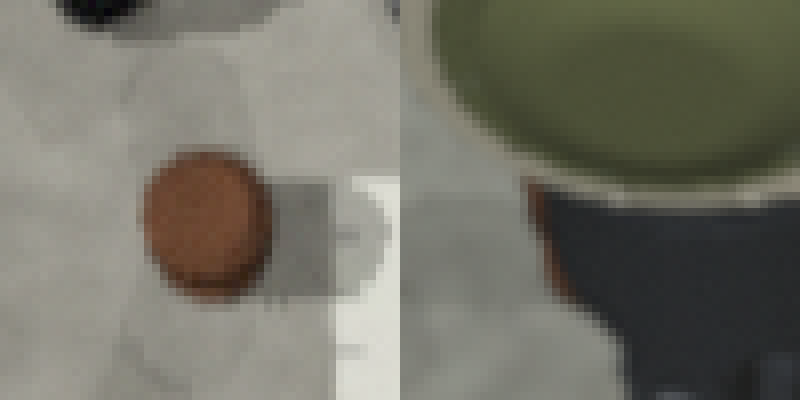

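The top view puts the knob at (226,148), unmoved and upright at about (690,54). So the pads were too high and slid off over the dome. I'll grip lower, turned 15° so the fingers close along the bay diagonals.

Emit:
{"fn": "step_arm", "kwargs": {"increments": [[[3,5,0],[0,0,-5],80],[[6,10,0],[0,0,-10],80],[[9,15,0],[0,0,-15],80],[[12,19,0],[0,0,-15],80],[[12.3,20.3,0],[0,0,-15],80],[[12.3,20.3,4],[0,0,-15],80],[[12.3,20.3,8],[0,0,-15],80],[[12.3,20.3,8],[0,0,-15],80]]}}

```text
time_s: 12.88
eef_pos: [690.5, 50.5, 72.3]
ee_rot: [-0.001, 0.991, 0.13, -0.003]
force: [0.8, 0.3, -0.4]
grip_width: 0.801
grip_force: 0.0
```

Emit:
{"fn": "step_arm", "kwargs": {"increments": [[[0.1,-0.3,2.5],[0,0,0],80],[[0.1,-0.3,5],[0,0,0],80],[[0.1,-0.3,6.4],[0,0,0],80],[[0.1,-0.3,6.4],[0,0,0],80]]}}

```text
time_s: 13.38
eef_pos: [692.8, 54.0, 12.1]
ee_rot: [-0.0, 0.991, 0.13, -0.0]
force: [0.3, 0.4, -0.1]
grip_width: 0.801
grip_force: 0.0
```

Emit:
{"fn": "step_arm", "kwargs": {"increments": [[[0,0,0],[0,0,0],65],[[0,0,0],[0,0,0],55],[[0,0,0],[0,0,0],48],[[0,0,0],[0,0,0],42],[[0,0,0],[0,0,0],40],[[0,0,0],[0,0,0],40]]}}

```text
time_s: 14.12
eef_pos: [694.1, 54.8, 15.7]
ee_rot: [0.0, 0.991, 0.131, 0.002]
force: [-5.1, 4.0, 17.3]
grip_width: 0.404
grip_force: 22.4
```

Run:
```python
from h import *
s=ctrl.sense();print(s['eef_pos'],s['joints'])
T=grab("top");S=grab("side")
a=T["img"];b=S["img"]
o=np.hstack([cv2.resize(a[100:180,190:270],(400,400),interpolation=2),cv2.resize(b[150:230,170:250],(400,400),interpolation=2)])
cv2.imwrite("pics/d.png",o[:,:,::-1])
```

```text
[694.10955398  54.83444635  15.65145494] [-8.94027052e-02  8.57102955e-01  1.10078324e+00  1.08675550e-03
  1.17921492e+00  1.21873205e+00]
```

View pics/d.png

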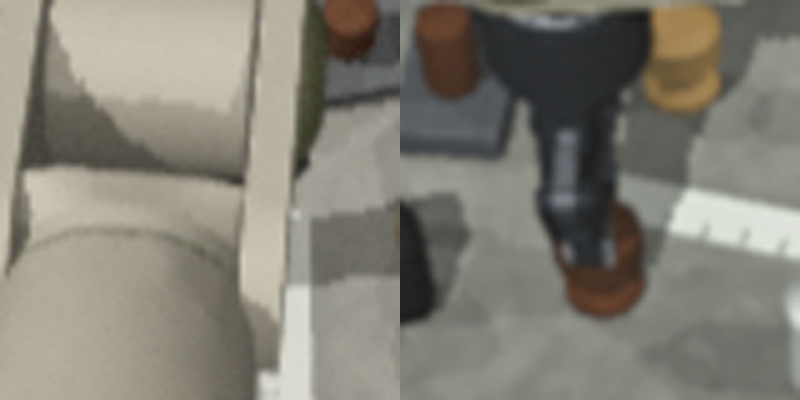

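The side crop shows the near finger at crop (586,225) lying left of the knob's axis at (605,280), so the pads are off-centre. I'll compare this with where the calibration projects them.

Run:
```python
from h import *
T=grab("top");S=grab("side")
def pr(c,p):
    E=np.array(c["extrinsics"]);q=E[:3,:3].T@(np.array(p)-E[:3,3]);return np.array([c["fx"]*q[0]/q[2]+c["cx"],c["fy"]*q[1]/q[2]+c["cy"]])
crop=lambda p:((p-[170,150])*5+[400,0]).round()
for n,p in dict(base=(691,54,0),top=(691,54,52),fing_tip=(694-.259*24,54.8+.966*24,16),fing_35=(694-.259*24,54.8+.966*24,35),fing_70=(694-.259*24,54.8+.966*24,70)).items(): print(n,pr(S,p).round(1),crop(pr(S,p)))
c=S['img'];hsv=cv2.cvtColor(c,cv2.COLOR_RGB2HSV)
w=blob(S,'walnut',(212,203),14)[2]
print([(int(r),int(np.where(w[r])[0].min()),int(np.where(w[r])[0].max())) for r in np.where(w.any(1))[0]])
```

```text
base [211.2 206.5] [606. 283.]
top [209.4 193.4] [597. 217.]
fing_tip [208.7 210.5] [593. 302.]
fing_35 [208.  205.7] [590. 279.]
fing_70 [206.7 196.6] [583. 233.]
[(190, 212, 212), (191, 212, 214), (192, 212, 215), (193, 212, 216), (194, 212, 216), (195, 212, 217), (196, 213, 217), (197, 213, 217), (198, 213, 217), (199, 201, 217), (200, 201, 217), (201, 201, 217), (202, 202, 217), (203, 202, 217), (204, 203, 217), (205, 203, 218), (206, 203, 218), (207, 203, 218), (208, 203, 217), (209, 204, 217), (210, 204, 216), (211, 205, 215), (212, 206, 214)]
```

The tip is seen at side row 203, which means it stands about 45 mm high, so the half-open pads sit well behind the nominal TCP. I'll open, let the arm settle, and go lower.

Emit:
{"fn": "step_arm", "kwargs": {"increments": [[[0,0,0],[0,0,0],60],[[0,0,0],[0,0,0],80],[[0,0,0],[0,0,0],80],[[0,0,0],[0,0,0],80]]}}

```text
time_s: 14.82
eef_pos: [692.6, 54.0, 11.5]
ee_rot: [-0.0, 0.991, 0.13, -0.0]
force: [-0.5, 0.4, 0.2]
grip_width: 0.803
grip_force: 0.0
```

Emit:
{"fn": "step_arm", "kwargs": {"increments": [[[-0.2,0,0.5],[0,0,0],80],[[-0.2,0,1.0],[0,0,0],80],[[-0.2,0,1.0],[0,0,0],80]]}}

```text
time_s: 15.2
eef_pos: [690.4, 53.5, 1.0]
ee_rot: [-0.0, 0.991, 0.13, -0.001]
force: [-0.2, -0.6, 0.2]
grip_width: 0.801
grip_force: 0.0
```

Emit:
{"fn": "step_arm", "kwargs": {"increments": [[[0,0,0],[0,0,0],65],[[0,0,0],[0,0,0],55],[[0,0,0],[0,0,0],48],[[0,0,0],[0,0,0],44],[[0,0,0],[0,0,0],44],[[0,0,0],[0,0,0],44]]}}

```text
time_s: 15.95
eef_pos: [691.1, 53.6, 2.3]
ee_rot: [0.0, 0.991, 0.13, 0.0]
force: [-1.2, 0.5, 5.5]
grip_width: 0.492
grip_force: 41.0
```

Emit:
{"fn": "step_arm", "kwargs": {"increments": [[[0,0,-0.5],[0,0,0],40],[[0,0,-2],[0,0,0],40],[[0,0,-5],[0,0,0],40],[[0,0,-9],[0,0,0],40],[[0,0,-13],[0,0,0],40],[[0,0,-15.5],[0,0,0],40],[[0,0,-15.5],[0,0,0],40]]}}

```text
time_s: 16.82
eef_pos: [691.6, 53.5, 159.4]
ee_rot: [0.001, 0.991, 0.13, 0.002]
force: [-0.3, -0.9, -2.1]
grip_width: 0.491
grip_force: 40.6
```

Emit:
{"fn": "step_arm", "kwargs": {"increments": [[[-2,-3,0],[0,0,0],40],[[-5,-7.8,0],[0,0,0],40],[[-8,-12.4,0],[0,0,0],40],[[-11,-17.1,0],[0,0,0],40],[[-14,-21.7,0],[0,0,0],40],[[-17,-26.4,0],[0,0,0],40],[[-18.8,-29.2,0],[0,0,0],40],[[-18.8,-29.2,0],[0,0,0],40]]}}

```text
time_s: 17.82
eef_pos: [431.7, 287.9, 155.9]
ee_rot: [0.0, 0.991, 0.132, -0.001]
force: [0.4, 0.1, -0.9]
grip_width: 0.493
grip_force: 40.7
```

Run:
```python
from h import *
s=ctrl.sense();print(s['eef_pos'],s['force'],s['grip_force'],s['time_s'])
b=grab("side")["img"]
cv2.imwrite("pics/e.png",cv2.resize(b[170:350,200:400],(600,540))[:,:,::-1])
```

```text
[431.67568064 287.92990904 155.89877254] [ 0.44544231  0.07297157 -0.86416602] 40.684685073501896 17.825
```

View pics/e.png

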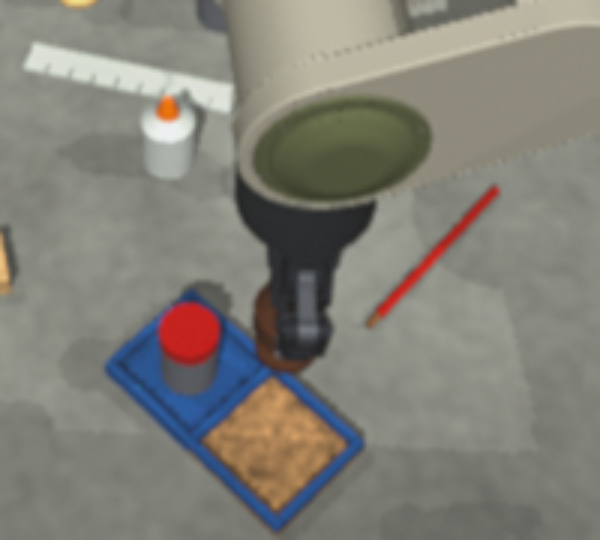

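The walnut knob is held upright above the cork bay, at crop (290,330), with the red tub standing in the bare bay at (190,345). Lower it.

Emit:
{"fn": "step_arm", "kwargs": {"increments": [[[0.2,0,4],[0,0,0],40],[[0.2,0,9],[0,0,0],40],[[0.2,0,12.5],[0,0,0],40],[[0.2,0,13.8],[0,0,0],40],[[0.2,0,14.4],[0,0,0],40],[[0.2,0,14.6],[0,0,0],40],[[0.2,0,14.7],[0,0,0],40],[[0.2,0,14.7],[0,0,0],40]]}}

```text
time_s: 18.88
eef_pos: [435.9, 287.6, 10.4]
ee_rot: [-0.0, 0.991, 0.13, 0.001]
force: [-0.1, 0.8, -0.7]
grip_width: 0.49
grip_force: 40.7
```

Emit:
{"fn": "step_arm", "kwargs": {"increments": [[[0,0,0.1],[0,0,0],40],[[0,0,0.2],[0,0,0],40],[[0,0,0.3],[0,0,0],40],[[0,0,0.3],[0,0,0],40]]}}

```text
time_s: 19.38
eef_pos: [436.0, 287.7, 8.1]
ee_rot: [-0.0, 0.991, 0.131, 0.001]
force: [-3.8, -1.1, 13.8]
grip_width: 0.492
grip_force: 42.1
```

Contact at 8.1, as predicted. Release and retreat straight up.

Emit:
{"fn": "step_arm", "kwargs": {"increments": [[[0,0,-0.1],[0,0,0],52],[[0,0,-0.1],[0,0,0],56],[[0,0,-0.1],[0,0,0],62],[[0,0,-0.1],[0,0,0],66],[[0,0,-0.1],[0,0,0],66],[[0,0,-4],[0,0,0],66],[[0,0,-9],[0,0,0],66],[[0,0,-15],[0,0,0],70]]}}

```text
time_s: 20.38
eef_pos: [435.0, 287.2, 157.9]
ee_rot: [0.0, 0.991, 0.13, -0.001]
force: [0.8, 0.5, -0.1]
grip_width: 0.7
grip_force: 0.0
```

Emit:
{"fn": "step_arm", "kwargs": {"increments": [[[1.3,4.2,0],[0,0,0],80],[[2.7,9,0],[0,0,0],80],[[4.2,13.8,0],[0,0,0],80],[[5.6,18.6,0],[0,0,0],80],[[7,23,0],[0,0,0],80],[[7.5,24.6,0],[0,0,0],80],[[7.5,24.6,0],[0,0,0],80]]}}

```text
time_s: 21.25
eef_pos: [571.6, 69.1, 156.5]
ee_rot: [-0.0, 0.992, 0.13, -0.0]
force: [-0.2, 2.0, -0.2]
grip_width: 0.802
grip_force: 0.0
```

Run:
```python
from h import *
T=grab("top");S=grab("side")
A=blob(T,'walnut',(138,244),14);B=blob(S,'walnut',(293,310),20)
for c,x,n in((T,A,'T'),(S,B,'S')):
    if x: print(n,x[0],x[1],onz(c,x[0],38))
A=blob(T,'red',(149,218),20);print(onz(T,A[0],62))
A=blob(S,'orange',(256,206),14);
if A: print('glue',A[0],onz(S,A[0],68))
o=np.hstack([cv2.resize(T["img"][190:290,100:200],(400,400)),cv2.resize(S["img"][230:350,220:340],(400,400))])
cv2.imwrite("pics/f.png",o[:,:,::-1])
```

```text
T [135.52647975 245.31152648] [124 232  28  23 321] [438.92125788 284.56662635  38.        ]
S [289.95228628 312.08349901] [280 296  23  32 503] [437.16288836 291.62792329  38.        ]
[506.12766735 247.03379916  62.        ]
glue [255.40540541 206.13513514] [571.48367921  73.24198813  68.        ]
```

View pics/f.png

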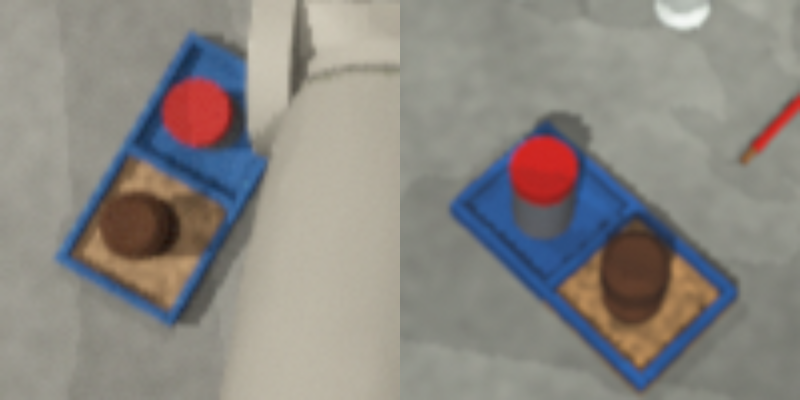

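Both blue pieces stand upright and centred: the walnut on the cork at left crop (138,225), the tub at (198,112). Now the glue bottle.

Emit:
{"fn": "step_arm", "kwargs": {"increments": [[[0,0,4],[0,0,0],80],[[0,0,8],[0,0,0],80],[[0,0,11.5],[0,0,0],80],[[0,0,13.5],[0,0,0],80],[[0,0,14.6],[0,0,0],80],[[0,0,14.6],[0,0,0],80],[[0,0,14.6],[0,0,0],80]]}}

```text
time_s: 22.22
eef_pos: [572.2, 69.5, 11.8]
ee_rot: [0.0, 0.991, 0.131, 0.001]
force: [0.7, -0.1, 0.1]
grip_width: 0.801
grip_force: 0.0
```

Emit:
{"fn": "step_arm", "kwargs": {"increments": [[[0,0,0],[0,0,0],65],[[0,0,0],[0,0,0],55],[[0,0,0],[0,0,0],48],[[0,0,0],[0,0,0],42],[[0,0,0],[0,0,0],40],[[0,0,0],[0,0,0],40]]}}

```text
time_s: 22.98
eef_pos: [571.9, 69.3, 11.5]
ee_rot: [0.0, 0.991, 0.13, 0.0]
force: [-0.9, 0.4, 5.6]
grip_width: 0.466
grip_force: 39.7
```

Emit:
{"fn": "step_arm", "kwargs": {"increments": [[[0,0,-0.5],[0,0,0],40],[[0,0,-2],[0,0,0],40],[[0,0,-5],[0,0,0],40],[[0,0,-9],[0,0,0],40],[[0,0,-13],[0,0,0],40],[[0,0,-15.5],[0,0,0],40],[[0,0,-15.5],[0,0,0],40]]}}

```text
time_s: 23.85
eef_pos: [572.5, 69.2, 168.1]
ee_rot: [0.0, 0.991, 0.13, 0.002]
force: [-0.9, -0.0, -1.5]
grip_width: 0.466
grip_force: 40.5
```

Emit:
{"fn": "step_arm", "kwargs": {"increments": [[[-1.6,3,0],[0,0,0],40],[[-4,7.5,0],[0,0,0],40],[[-6.6,12.5,0],[0,0,0],40],[[-9.3,17.5,0],[0,0,0],40],[[-12,22.5,0],[0,0,0],40],[[-14.6,27.5,0],[0,0,0],40],[[-17,32,0],[0,0,0],40],[[-18.8,35.4,0],[0,0,0],40]]}}

```text
time_s: 24.85
eef_pos: [480.4, -322.9, 164.4]
ee_rot: [-0.001, 0.992, 0.13, -0.001]
force: [1.0, -0.0, -0.9]
grip_width: 0.467
grip_force: 40.5
```

Emit:
{"fn": "step_arm", "kwargs": {"increments": [[[0,0,0],[0,0,0],40],[[0,0,0],[0,0,0],40]]}}

```text
time_s: 25.1
eef_pos: [481.5, -320.5, 164.9]
ee_rot: [-0.001, 0.991, 0.131, -0.0]
force: [0.4, -0.2, -0.7]
grip_width: 0.465
grip_force: 40.6
```

Run:
```python
from h import *
s=ctrl.sense();print(s['eef_pos'],s['force'],s['grip_force'],s['time_s'])
T=grab("top");S=grab("side")
o=np.hstack([cv2.resize(T["img"][150:270,290:410],(400,400)),cv2.resize(S["img"][60:180,250:370],(400,400))])
cv2.imwrite("pics/g.png",o[:,:,::-1])
```

```text
[ 481.5085871  -320.46502546  164.91382904] [ 0.39831566 -0.21741217 -0.68933933] 40.553481738315895 25.1
```

View pics/g.png

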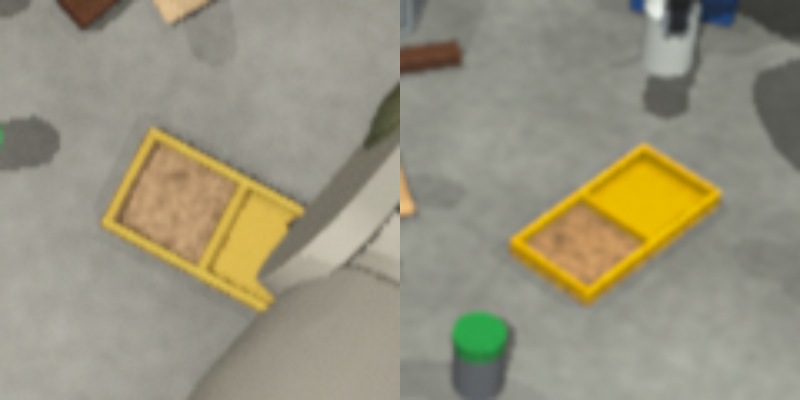

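The bottle hangs upright at right crop (668,40), clear above the yellow tray's bare bay at (655,185). Lower it.

Emit:
{"fn": "step_arm", "kwargs": {"increments": [[[0,0,4],[0,0,0],40],[[0,0,9],[0,0,0],40],[[0,0,12.5],[0,0,0],40],[[0,0,13.8],[0,0,0],40],[[0,0,14.3],[0,0,0],40],[[0,0,14.5],[0,0,0],40],[[0,0,14.5],[0,0,0],40],[[0,0,14.5],[0,0,0],40]]}}

```text
time_s: 26.2
eef_pos: [481.9, -321.6, 21.5]
ee_rot: [0.0, 0.991, 0.13, 0.0]
force: [-0.4, 0.0, -0.9]
grip_width: 0.467
grip_force: 40.6
```

Emit:
{"fn": "step_arm", "kwargs": {"increments": [[[0,0,0.2],[0,0,0],40],[[0,0,0.4],[0,0,0],40],[[0,0,0.5],[0,0,0],40],[[0,0,0.5],[0,0,0],40]]}}

```text
time_s: 26.7
eef_pos: [481.9, -321.4, 17.4]
ee_rot: [0.0, 0.991, 0.131, 0.0]
force: [-3.7, 3.4, 13.8]
grip_width: 0.468
grip_force: 41.9
```

Emit:
{"fn": "step_arm", "kwargs": {"increments": [[[0,0,-0.1],[0,0,0],52],[[0,0,-0.1],[0,0,0],56],[[0,0,-0.1],[0,0,0],62],[[0,0,-0.1],[0,0,0],66],[[0,0,-0.1],[0,0,0],66],[[0,0,-4],[0,0,0],66],[[0,0,-9],[0,0,0],66],[[0,0,-15],[0,0,0],70]]}}

```text
time_s: 27.7
eef_pos: [481.2, -320.9, 166.8]
ee_rot: [-0.001, 0.991, 0.13, -0.001]
force: [0.7, -0.4, 0.3]
grip_width: 0.702
grip_force: 0.0
```

Emit:
{"fn": "step_arm", "kwargs": {"increments": [[[4.5,-3,0],[0,0,0],80],[[9.5,-6.2,0],[0,0,0],80],[[14.3,-9.4,0],[0,0,0],80],[[19,-12.5,0],[0,0,0],80],[[23.5,-15.4,0],[0,0,0],80],[[26.9,-17.6,0],[0,0,0],80],[[26.9,-17.6,0],[0,0,0],80],[[26.9,-17.6,0],[0,0,0],80]]}}

```text
time_s: 28.7
eef_pos: [695.6, -82.2, 165.5]
ee_rot: [0.0, 0.991, 0.13, -0.0]
force: [0.2, -1.1, 0.1]
grip_width: 0.798
grip_force: 0.0
```

Run:
```python
from h import *
T=grab("top");S=grab("side")
A=blob(S,'orange',(320,112),30)
if A: print('glue',A[0],A[1],onz(S,A[0],74))
A=blob(T,'orange',(372,222),25)
if A: print('glueT',A[0],A[1],onz(T,A[0],74))
A=blob(S,'beech',(226,160),14)
if A: print('beech',A[0],A[1],onz(S,A[0],28))
o=np.hstack([cv2.resize(T["img"][150:270,290:410],(400,400)),cv2.resize(S["img"][60:180,250:370],(400,400))])
cv2.imwrite("pics/i.png",o[:,:,::-1])
```

```text
glue [326.4375 101.5   ] [324  98   5   7  16] [ 480.85998812 -317.47463193   74.        ]
glueT [377.5625 223.5   ] [376 221   4   6  16] [ 480.40988708 -323.95697102   74.        ]
beech [225.28611111 160.32777778] [216 149  19  24 360] [695.71055767 -77.711581    28.        ]
```

View pics/i.png

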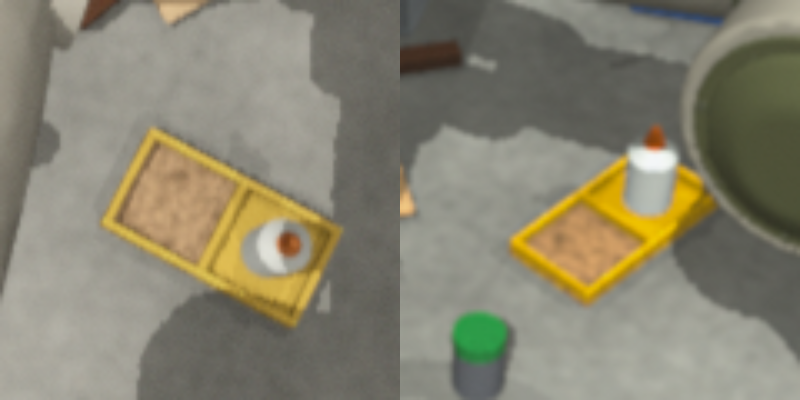

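The bottle stands upright in the yellow bare bay, with the nozzle at left crop (288,244). Now the beech knob.

Emit:
{"fn": "step_arm", "kwargs": {"increments": [[[0,-0.1,4],[0,0,0],80],[[0,-0.1,9],[0,0,0],80],[[0,-0.1,13],[0,0,0],80],[[0,-0.1,15.5],[0,0,0],80],[[0,-0.1,16.3],[0,0,0],80],[[0,-0.1,16.3],[0,0,0],80],[[0,-0.1,16.3],[0,0,0],80]]}}

```text
time_s: 29.68
eef_pos: [696.4, -81.2, 4.4]
ee_rot: [0.0, 0.991, 0.13, 0.001]
force: [0.1, 0.4, 0.0]
grip_width: 0.801
grip_force: 0.0
```

Emit:
{"fn": "step_arm", "kwargs": {"increments": [[[0,0,0],[0,0,0],65],[[0,0,0],[0,0,0],55],[[0,0,0],[0,0,0],48],[[0,0,0],[0,0,0],44],[[0,0,0],[0,0,0],44],[[0,0,0],[0,0,0],44]]}}

```text
time_s: 30.42
eef_pos: [696.1, -80.9, 3.6]
ee_rot: [0.0, 0.991, 0.13, 0.001]
force: [-1.1, -0.5, 5.6]
grip_width: 0.491
grip_force: 40.4
```

Emit:
{"fn": "step_arm", "kwargs": {"increments": [[[0,0,-0.5],[0,0,0],40],[[0,0,-2],[0,0,0],40],[[0,0,-5],[0,0,0],40],[[0,0,-9],[0,0,0],40],[[0,0,-13],[0,0,0],40],[[0,0,-15.5],[0,0,0],40],[[0,0,-15.5],[0,0,0],40]]}}

```text
time_s: 31.3
eef_pos: [696.5, -80.9, 160.5]
ee_rot: [0.001, 0.991, 0.131, 0.002]
force: [0.3, 0.1, -1.3]
grip_width: 0.49
grip_force: 40.7
```

Emit:
{"fn": "step_arm", "kwargs": {"increments": [[[-2.5,1.4,0],[0,0,0],40],[[-6.5,3.7,0],[0,0,0],40],[[-11,6.2,0],[0,0,0],40],[[-15.5,8.8,0],[0,0,0],40],[[-19.5,11,0],[0,0,0],40],[[-21.1,11.9,0],[0,0,0],40],[[-21.1,11.9,0],[0,0,0],40],[[-21.1,11.9,0],[0,0,0],40]]}}

```text
time_s: 32.3
eef_pos: [523.4, -249.3, 157.4]
ee_rot: [-0.0, 0.991, 0.131, -0.0]
force: [0.5, 1.4, -1.3]
grip_width: 0.492
grip_force: 40.7
```

Emit:
{"fn": "step_arm", "kwargs": {"increments": [[[0,0.1,4],[0,0,0],40],[[0,0.1,9],[0,0,0],40],[[0,0.1,12.5],[0,0,0],40],[[0,0.1,13.8],[0,0,0],40],[[0,0.1,14.3],[0,0,0],40],[[0,0.1,14.5],[0,0,0],40],[[0,0.1,14.5],[0,0,0],40],[[0,0.1,14.5],[0,0,0],40]]}}

```text
time_s: 33.3
eef_pos: [523.3, -251.5, 13.5]
ee_rot: [0.0, 0.991, 0.13, 0.0]
force: [0.0, -0.6, -1.0]
grip_width: 0.487
grip_force: 40.8
```

Emit:
{"fn": "step_arm", "kwargs": {"increments": [[[0,0,0.2],[0,0,0],40],[[0,0,0.4],[0,0,0],40],[[0,0,0.5],[0,0,0],40],[[0,0,0.5],[0,0,0],40]]}}

```text
time_s: 33.8
eef_pos: [523.4, -251.5, 9.5]
ee_rot: [0.0, 0.991, 0.131, 0.001]
force: [-2.9, 3.2, 14.3]
grip_width: 0.489
grip_force: 42.1
```

Emit:
{"fn": "step_arm", "kwargs": {"increments": [[[0,0,-0.1],[0,0,0],52],[[0,0,-0.1],[0,0,0],56],[[0,0,-0.1],[0,0,0],62],[[0,0,-0.1],[0,0,0],66],[[0,0,-0.1],[0,0,0],66],[[0,0,-4],[0,0,0],66],[[0,0,-9],[0,0,0],66],[[0,0,-15],[0,0,0],70]]}}

```text
time_s: 34.8
eef_pos: [522.4, -251.0, 158.8]
ee_rot: [-0.001, 0.991, 0.13, -0.001]
force: [0.4, -0.5, 0.5]
grip_width: 0.697
grip_force: 0.0
```

Emit:
{"fn": "step_arm", "kwargs": {"increments": [[[2,-5,-2],[0,0,0],70],[[2,-10,-3],[0,0,0],70],[[2,-15,-3],[0,0,0],70],[[2,-20,-3],[0,0,0],70],[[2,-25,-3],[0,0,0],70],[[2,-25,-3],[0,0,0],70],[[2,-25,-3],[0,0,0],70]]}}

```text
time_s: 35.67
eef_pos: [477.8, -5.0, 187.9]
ee_rot: [0.0, 0.991, 0.131, 0.0]
force: [-0.5, 0.6, 0.1]
grip_width: 0.702
grip_force: 0.0
```

Run:
```python
from h import *
T=grab("top");S=grab("side");print(ctrl.sense()['time_s'])
cv2.imwrite("pics/j.png",np.vstack([np.hstack([cv2.resize(T["img"][180:280,100:250],(390,260)),cv2.resize(T["img"][160:260,300:450],(390,260))]),np.hstack([cv2.resize(S["img"][80:180,230:380],(390,260)),cv2.resize(S["img"][190:350,180:420],(390,260))])])[:,:,::-1])
```

```text
35.775
```

View pics/j.png

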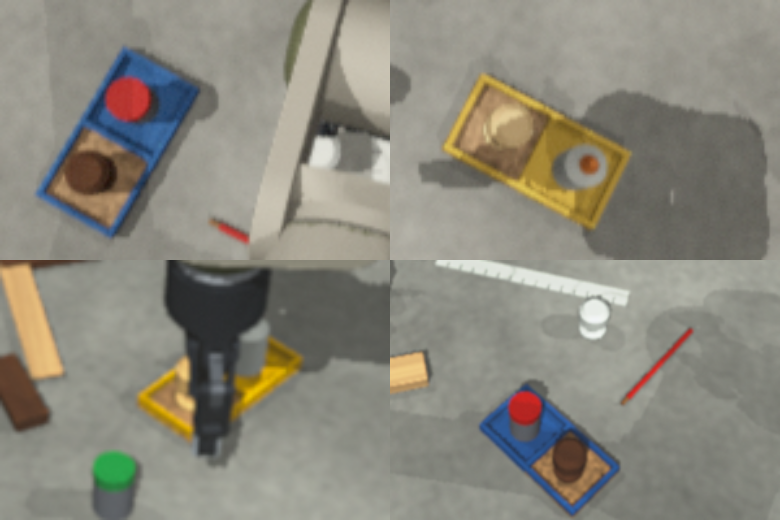

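All four pieces stand upright in their bays: blue at (88,172) and (128,98), yellow at (510,125) and (587,165). The white knob and the green tub are untouched. Handing in.

```bash
python3 -c "
from rig import ctrl
print(ctrl.finish_job())"
```

```text
the job is handed in; nothing more can be done
None
```

The job is handed in at about 36 s: the last pictures show all four pieces upright and released in their own bays, blue kit finished first, white knob and green-lidded tub not handled; no verdict came back.

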